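# Load a cup into the indexing carousel and step it on

## Robot

A 6-joint arm with a two-finger parallel gripper is mounted at the origin on a cart in front of the work surface, level with it; the furniture and walls round the work are solid. World frame = base frame: x ahead of the robot, y to its left, z up, the work surface at z = 0. Lengths are in m, angles in degrees, forces in N, time in s.
With the tool pointing down it reaches from about 0.275 to 0.725 m from the base axis. Payload 5.6 kg.
Tool frame: the origin (TCP) lies at the very end of the fingers, on their centre line; the grasp point (between the pads) lies 19 mm behind it (env.grip_point_offset is the distance from the TCP to the grasp point, in m); z points along the fingers, y is the direction in which the jaws open and shut (so a half turn about z gives the same grasp; the last joint's range is limited). The gripper opens to 85 mm and grips with 20 to 120 N. Pads are 22 mm wide; open, the fingers measure 114 mm over their backs; the gripper's body (76 mm by 85 mm) begins 54 mm behind the grasp point. The pads swing forward as they close: fully open they stand 13 mm farther back than shut.
Start: joints at [82.368, 14.616, 6.199, 0, -81.583, -16.306], TCP at [0.223, 0.503, 0.231] pointing down, gripper open.
Joint ranges: [-168.99, 168.99], [-69.2, 112.95], [-62.41, 85.93], [-164.36, 98.24], [-168.68, -3.75], [-174.98, 174.98]. Speed limits (degrees/s): [147.25, 147.25, 180, 180, 180, 180].

## Interface

Orientations are given as [roll, pitch, yaw] about the fixed x, y, z axes, in that order (R = Rz(yaw) Ry(pitch) Rx(roll)).
In Python, from plant import env gives the robot as it stands.
- The arm moves only by the shell command python3 -m handwheel 'ROWS'. ROWS is JSON, a list of rows, each a list of 3 entries, a list of its own where there are three numbers: the turn, a rotation vector about the world's x, y, z in degrees, then the shift along the world's x, y, z in mm, then the opening in per cent of the stroke, from 0 (shut) to 100 (fully open). A call has 1 to 8 rows; each row shifts and turns the commanded pose from where the row before left it; what a row does not reach is not made up. A row lasts 1/8 s, in which the tool goes at most 62.5 mm and 10.7 degrees, less where a joint would pass 70% of its speed; a pose out of reach is approached as far as the arm can. A call is refused whole if a number of a shift passes 62.5 or a number of a turn 10.7, either way. A call with a gripper value outside its range is refused whole. The fingers move at their own pace and stop on an object; the grip force is fixed at half the most. Time passes only in rows, so rows that do not move let the fingers close. It gives the time, the measured TCP pose, the force and the opening at its end, in the units of the state.
- env.sense(): the state, without advancing time (a new reading comes with each control period).
- env.read_camera(name): name is "scene" or "top" or "wrist"; returns (picture, depth): 420x560x3 uint8, red, green, blue; 420x560 float32, m along the optical axis (not along the pixel's ray), 0 where there is no reading.
- env.camera_params(name): a dict with "mtx" (3x3 intrinsics, pixels), "distortion" ([k1, k2, p1, p2, k3] as OpenCV has them; the pictures are not rectified), "view" (4x4, takes a point from world to camera coordinates); the wrist camera has in their place "tool_from_camera" (4x4, takes a point from camera to tool coordinates, whose origin is the TCP and whose axes are the flange's). Camera axes: x right, y down, z forward; pixel columns grow to the right and rows downward; lengths in m; the calibration is good to about 2 mm. A picture is of the moment at which its call begins: read the wrist's pose just before it. camera_params takes no time and is no camera call.
- env.job_done(): hands the job in, once; it reports no verdict.
The state is a dict: "time": time; "q": joint angles; "joint_vel": joint speeds; "effort": joint torques, N m; "tool_pos": TCP position; "eef_rot": TCP orientation; "contact_force": force on the tool from outside, world axes, zero at the start; "torque": the same for the moment, N m; "grip_width": finger opening in m.
Only numpy, scipy, OpenCV 4.12 (cv2) and the standard library are available. Lean on these libraries where they do the work, as an engineer would, in place of code of your own. Each camera call takes 0.05 s, during which the arm holds its last target.

## Task

Take the flanged aluminium cup that stands loose on the bench and set it upright in the empty pocket at the carousel's pointer, then let go of it. Then turn the carousel by its black bar grip one click clockwise (seen from above), so that the next empty pocket comes to the pointer. The cups stay standing in their pockets.

Things in the scene. Friction and masses are not known exactly. Their poses are not given: they have to be found in the camera images.
- cup: The cup to load: turned aluminium, 43 mm high, open at the top; a 36 mm flange 13 to 19 mm up, above it a barrel to grip, 27 to 32 mm wide, below it a narrower spigot. Stands loose and upright on the bench, not on the carousel. The plain tube near by, as high but without a flange, is not it. Origin: centre of its underside; z up. Weighs about 75 g.
- pocket (a point): Centre of the floor of the empty pocket that starts at the pointer; z up; turns with the carousel. Floor 28 mm above the bench; round wall 10 mm high, 51 mm inside, 58 mm outside. Six such pockets, centres 66 mm from the axis, 60 degrees apart, on a 196 mm aluminium disc. The pointer is a small upright aluminium block on the fixed base, just outside the disc's rim, top 28 mm above the bench, with a V mark on top.
- turn_grip (a point): Centre of the black bar grip on the carousel's axis: bar 56 mm long (along this frame's y), 14 mm thick (along x), 24 mm high (z up), on a 12 mm stem; centre 90 mm above the bench, above the cups' tops (71 mm). The frame turns with the carousel; the pocket to load lies 66 mm from the axis along its -x.
- carousel (a joint): Turn of the carousel in rad: 0 at the start, growing clockwise seen from above; one click is 1.047 (60 degrees). A detent holds it at every click and pulls it to the nearer one when let go; turning it over the hump takes about 0.06 N m. No stop for almost half a turn each way.
- loaded_a: A like cup already loaded, in the pocket next clockwise from the pointer (66 mm from the axis); stands loose in its pocket with up to 10 mm play. Origin: centre of its underside; z up.
- loaded_b: A like cup already loaded, two pockets clockwise from the pointer. Origin: centre of its underside; z up. (All this stands on the bench to the left of a machine fixture that is 0.2 to 0.45 m high: move over it, not through it.)

How it is judged:
By the outcome, as a careful person would: the job done as asked, in the order asked, and still so for the second after the job is handed in, with the robot touching nothing.
It also fails if it takes over 58 s, if anything falls off the work surface, if the arm or the gripper's body presses on something with over 40 N, if the wrist force passes 120 N, or if a joint passes its speed limit or range.

## Working session

There is one attempt and no reset: what is moved stays moved. The work goes in short steps, Python scripts to look and compute and a shell command to move; the robot and the scene stay as the last step left them, time stands still between calls to the robot, and variables do not carry over. Pictures are saved under pics/ and viewed, and the job is handed in when it is done.

```bash
mkdir -p pics; ls
python3 - <<'E'
from plant import env
import cv2
s=env.sense();print(s)
import pickle
for n in("scene","top","wrist"):
    p,d=env.read_camera(n);cv2.imwrite(f"pics/{n}0.png",p[:,:,::-1]);pickle.dump((p,d,env.camera_params(n),s),open(f"{n}0.pkl","wb"))
    c=env.camera_params(n);print(n,c)
E
```

```text
pics
{'time': 0.0, 'q': array([ 8.23692969e+01,  1.46514193e+01,  6.13048456e+00, -2.89752969e-02,
       -8.15842118e+01, -1.63051285e+01]), 'joint_vel': array([-0.1275687 , -0.15795831, -0.07949813, -0.04245535,  0.03401347,
        0.08596762]), 'effort': array([-1.65313436e-04, -3.86630917e+01,  2.37940764e+01,  5.36492988e+00,
       -6.17070560e-03, -7.06979691e-06]), 'tool_pos': array([0.22288589, 0.50225573, 0.23040476]), 'eef_rot': array([ 1.79891036e+02, -2.01750770e-03, -2.39400967e+01]), 'contact_force': array([-0.34936289, -0.43425101, -0.10452356]), 'torque': array([0.01536782, 0.0049572 , 0.0220058 ]), 'grip_width': 0.08546367206798343}
scene {'mtx': array([[516.53404753,   0.        , 286.36962137],
       [  0.        , 516.53404753, 210.02622071],
       [  0.        ,   0.        ,   1.        ]]), 'distortion': array([-0.17032352,  0.        ,  0.        ,  0.        ,  0.        ]), 'view': array([[ 0.62835418, -0.77755621,  0.02402849, -0.16768541],
       [-0.35692347, -0.31560458, -0.87920384,  0.3352652 ],
       [ 0.6912139 ,  0.54387508, -0.47583952,  0.396
[... 498 characters left out ...]
377,  0.81595779],
       [ 0.        ,  0.        ,  0.        ,  1.        ]])}
wrist {'mtx': array([[372.19069861,   0.        , 285.24805638],
       [  0.        , 372.19069861, 211.41843377],
       [  0.        ,   0.        ,   1.        ]]), 'distortion': array([-0.03493121,  0.        ,  0.        ,  0.        ,  0.        ]), 'tool_from_camera': array([[-7.63864735e-04, -9.44542407e-01, -3.28388578e-01,
         8.49504998e-02],
       [ 9.99998259e-01, -1.28053742e-03,  1.35710715e-03,
        -4.51957044e-04],
       [-1.70235912e-03, -3.28386970e-01,  9.44541741e-01,
        -1.42318263e-01],
       [ 0.00000000e+00,  0.00000000e+00,  0.00000000e+00,
         1.00000000e+00]])}
```

View pics/scene0.png

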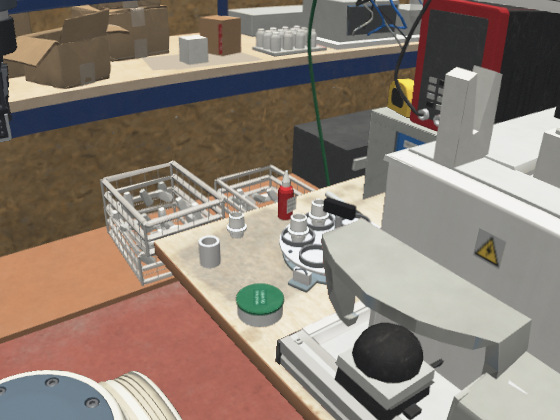

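View pics/top0.png

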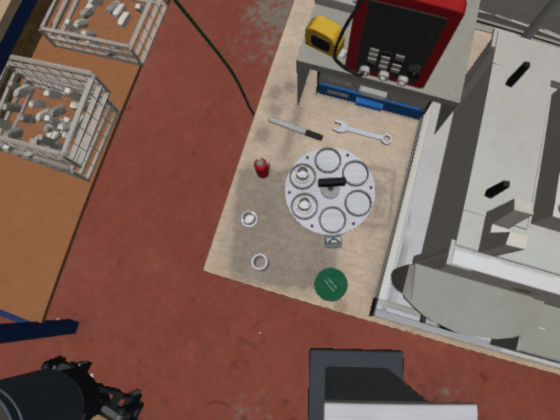

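View pics/wrist0.png

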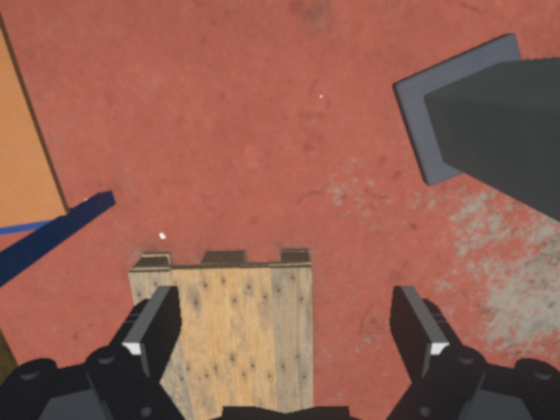

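The top view shows the flanged cup at about (249,218), the tube at (260,262), the carousel centred near (330,190), the grip at (332,182), the pointer at (333,241) and the empty pocket at (332,219). In the scene view, (236,225) has the flange.

```bash
cat > h.py <<'E'
import numpy as np,cv2,pickle
from scipy.spatial.transform import Rotation as R
def pose(c,s):
    if "view" in c: return np.linalg.inv(c["view"])
    T=np.eye(4);T[:3,:3]=R.from_euler("xyz",s["eef_rot"],degrees=True).as_matrix();T[:3,3]=s["tool_pos"]
    return T@c["tool_from_camera"]
def toplane(uv,z,c,s):
    T=pose(c,s);n=cv2.undistortPoints(np.array(uv,float).reshape(-1,1,2),c["mtx"],c["distortion"])[:,0]
    d=np.c_[n,np.ones(len(n))]@T[:3,:3].T
    return T[:3,3]+d*((z-T[2,3])/d[:,2])[:,None]
def cloud(d,c,s):
    v,u=np.mgrid[:d.shape[0],:d.shape[1]]
    n=cv2.undistortPoints(np.c_[u.ravel(),v.ravel()].astype(float).reshape(-1,1,2),c["mtx"],c["distortion"])[:,0]
    P=np.c_[n,np.ones(len(n))]*d.reshape(-1,1)
    T=pose(c,s);return (P@T[:3,:3].T+T[:3,3]).reshape(d.shape+(3,))
E
python3 - <<'E'
from h import *
p,d,c,s=pickle.load(open("top0.pkl","rb"))
cv2.imwrite("pics/topz.png",cv2.resize(p[130:310,200:400,::-1],None,fx=4,fy=4,interpolation=cv2.INTER_CUBIC)[:600,:])
X=cloud(d,c,s)
for n,(u,v) in dict(cup=(249,218),tube=(260,262),pocket=(332,219),grip=(332,182),bench=(280,270),disc=(330,206),ptr=(333,241),pA=(305,206)).items(): print(n,X[v,u].round(4))
print("cup rim",toplane([(249,218)],.043,c,s))
print("ptr",toplane([(333,241)],.028,c,s), "pocket",toplane([(332,219)],.028,c,s),"grip",toplane([(332,182)],.102,c,s))
E
```

```text
cup [0.5292 0.3274 0.0128]
tube [0.435  0.3004 0.0035]
pocket [0.528  0.1483 0.0294]
grip [0.5885 0.1539 0.1039]
bench [ 0.4193  0.2569 -0.0006]
disc [0.554  0.1534 0.0393]
ptr [0.4808 0.1458 0.031 ]
pA [0.5519 0.2062 0.0435]
cup rim [[0.52356284 0.32337189 0.043     ]]
ptr [[0.4811916  0.14562204 0.028     ]] pocket [[0.52826248 0.14819358 0.028     ]] grip [[0.58903896 0.1537361  0.102     ]]
```

View pics/topz.png

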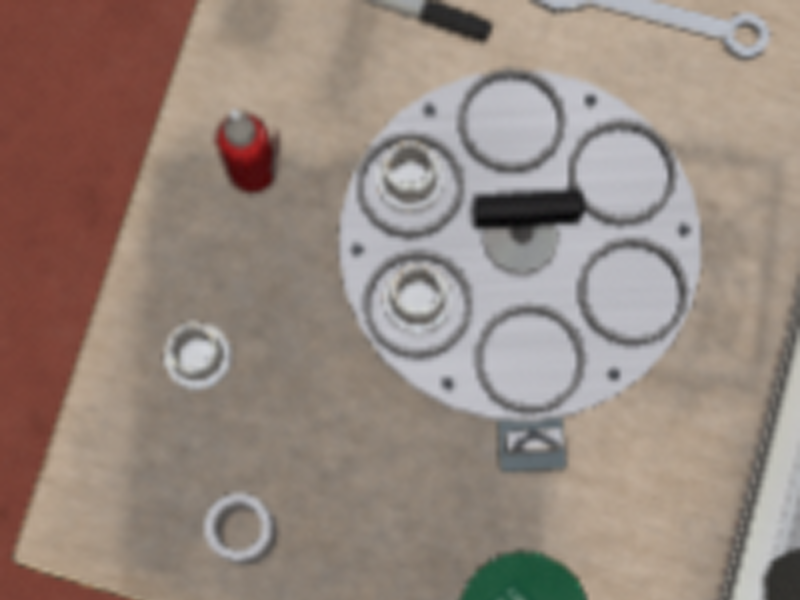

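Run:
```python
from h import *
p,d,c,s=pickle.load(open("top0.pkl","rb"))
X=cloud(d,c,s)
def near(x,y,r,z0,z1): 
    m=(np.hypot(X[...,0]-x,X[...,1]-y)<r)&(X[...,2]>z0)&(X[...,2]<z1)&(d>0); return m
def circ(P):
    (a,b),r=cv2.minEnclosingCircle(P[:,:2].astype(np.float32));return (round(a,4),round(b,4),round(r,4)),P.mean(0).round(4),len(P)
print("cup top",circ(X[near(.525,.324,.03,.034,.06)]))
print("cup flange+",circ(X[near(.525,.324,.03,.012,.06)]))
print("tube top",circ(X[near(.43,.3,.03,.034,.06)]))
print("ring",circ(X[near(.53,.148,.034,.034,.046)]))
P=X[near(.589,.154,.045,.085,.12)];print("grip",circ(P),P[:,2].max())
print(cv2.minAreaRect((P[:,:2]*1000).astype(np.float32)))
m=near(.59,.154,.115,.02,.05);P=X[m];print("disc",circ(P))
print(cv2.minAreaRect((X[near(.481,.1456,.02,.02,.04)][:,:2]*1000).astype(np.float32)))
for n,q in dict(A=(.552,.206),B=(.62,.206)).items():
    print(n,circ(X[near(*q,.035,.06,.08)]))
# image-based grip & pocket
g=cv2.cvtColor(p,cv2.COLOR_RGB2GRAY);m=((g<50)*255).astype(np.uint8);m[:170]=0;m[195:]=0;m[:,:312]=0;m[:,352:]=0
cs,_=cv2.findContours(m,0,1);k=max(cs,key=cv2.contourArea);print(cv2.minAreaRect(k));r=cv2.boxPoints(cv2.minAreaRect(k))
print("grip box @.102",toplane(r,.102,c,s).round(4))
# pocket ring dark ellipse
for (u,v,f) in [(529,359,"p1"),(512,121,"opp"),(624,172,"q"),(632,292,"n")]: print(f,toplane([(200+u/4,130+v/4)],.038,c,s).round(4))
```

```text
cup top ((0.5276, 0.3271, 0.0141), array([0.5267, 0.3268, 0.0424]), 81)
cup flange+ ((0.5273, 0.3272, 0.0182), array([0.5258, 0.326 , 0.0286]), 218)
tube top ((0.4334, 0.2988, 0.0175), array([0.4332, 0.2983, 0.0437]), 128)
ring ((0.5267, 0.1491, 0.0289), array([0.5265, 0.1481, 0.0393]), 153)
grip ((0.5925, 0.1549, 0.0276), array([0.5906, 0.1548, 0.1009]), 244) 0.10780069129802539
((592.5748901367188, 154.86732482910156), (15.065834999084473, 54.30765914916992), 4.913173675537109)
disc ((0.584, 0.1553, 0.1051), array([0.5869, 0.1519, 0.0321]), 5737)
((490.0517272949219, 146.39036560058594), (20.577299118041992, 29.47442054748535), 7.153160572052002)
A ((0.5546, 0.2088, 0.0137), array([0.5537, 0.2084, 0.07  ]), 84)
B ((0.6208, 0.2141, 0.0142), array([0.6195, 0.2139, 0.0695]), 95)
((332.0069274902344, 182.63119506835938), (8.40941333770752, 26.226858139038086), 86.98721313476562)
grip box @.102 [[0.5944 0.1802 0.102 ]
 [0.5984 0.1282 0.102 ]
 [0.5811 0.1273 0.102 ]
 [0.5772 0.1791 0.102 ]]
p1 [[0.5248 0.1483 0.038 ]]
opp [[0.6556 0.1586 0.038 ]]
q [[0.6281 0.0981 0.038 ]]
n [[0.5621 0.0941 0.038 ]]
```

Run:
```python
from h import *
H=np.full((24,30),np.nan)
for n in("top","scene"):
    p,d,c,s=pickle.load(open(n+"0.pkl","rb"))
    X=cloud(d,c,s)[d>0]
    i=np.floor((X[:,0]-.2)/.025).astype(int);j=np.floor((X[:,1]+.3)/.025).astype(int)
    ok=(i>=0)&(i<24)&(j>=0)&(j<30)
    for a,b,z in zip(i[ok],j[ok],X[ok,2]): H[a,b]=np.fmax(H[a,b],z)
print("y     "+" ".join(f"{int(-300+25*b):4d}" for b in range(29,-1,-1)))
for a in range(23,-1,-1): print(f"{200+25*a:4d}: "+" ".join("   ." if np.isnan(z) else f"{int(z*1000):4d}" for z in H[a,::-1]))
```

```text
y      425  400  375  350  325  300  275  250  225  200  175  150  125  100   75   50   25    0  -25  -50  -75 -100 -125 -150 -175 -200 -225 -250 -275 -300
 775: -842 -844    .    .    4    5    4    5  187  198  199  199  410  412  194  418  418  414  415  200  200  198  290  290  290  291  290    .    .    .
 750:    .    .    .    .    4    5   19   18   14    4    5  360  411  414  417  420  422  422  421  200  199  199  290  290  290  290  290  215  212    .
 725:    .    .    .    .    5    4   11   18   18   18   18    5  262  240  224  234  417  422  421  199  200  290  290  291  292  293  290    .    .    .
 700:    .    .    .    .    5    5    6    4    6   17   19   16    5    5    6   11   12   13    4   45  198  290  351  350  293  293  297    .    .    .
 675:    .    .    .    3    4    5    5    5    6   31   42   40   40   34    5    5    5    5    5   46   46  291  291  292  293  300  300    .    .    .
 650:    .    .    .    5    6   61   61    5   31   35   43   34   42   41   41    6    5    6   42   47  288  291  292  292  293  308  289    .    .    .
 625:   
[... 2099 characters left out ...]
3   38   45   46  192  195  194  197  197  199  200  200  160  161  160    .
 275: -842 -841 -834 -839 -839 -838 -838 -839 -838 -835 -836 -837 -839 -843 -839 -834 -838    0    3   40   45  188  192  192  153  156  157  157  155    .
 250: -843 -840 -841 -839 -837 -840 -838 -838 -841 -837 -842 -840 -840 -839 -841 -841 -843 -838 -839 -840 -840   -1    4   42  150  151  152  154  153    .
 225: -841 -838 -838 -838 -841 -842 -840 -838 -839 -838 -840 -836 -839 -840 -840 -840 -839 -841 -841 -838 -837 -840 -840 -842 -840    0    6   45   65  102
 200:  351 -841 -839 -839 -836 -836 -841 -835 -835 -840 -837 -836 -840 -835 -842 -838 -838 -837 -839 -837 -840 -840 -838 -837 -833 -837 -840 -837 -837    3
```

```bash
python3 -m handwheel '[[[0,0,-10],[40,-22,0],70],[[0,0,-10],[40,-22,0],70],[[0,0,-10],[40,-22,0],70],[[0,0,-10],[40,-22,0],70],[[0,0,-10],[40,-22,0],70],[[0,0,-10],[40,-22,-10],70],[[0,0,-1],[32,-22,-20],70],[[0,0,0],[32,-21,-20],70]]'
python3 - <<'E'
from plant import env
from h import *
s=env.sense();p,d=env.read_camera("wrist");c=env.camera_params("wrist")
pickle.dump((p,d,c,s),open("w1.pkl","wb"));cv2.imwrite("pics/w1.png",p[:,:,::-1]);print(s["tool_pos"],s["eef_rot"],s["q"],s["grip_width"])
X=cloud(d,c,s)
for r0,z0,z1 in((.03,.036,.05),(.03,.010,.05)):
    m=(np.hypot(X[...,0]-.527,X[...,1]-.327)<r0)&(X[...,2]>z0)&(X[...,2]<z1)
    P=X[m];print(cv2.minEnclosingCircle(P[:,:2].astype(np.float32)),len(P),P[:,2].max())
E
```

```text
time: 1.15
tool_pos: [0.5281, 0.3267, 0.1803]
eef_rot: [180.0, -0.0, -85.0]
contact_force: [-0.1, 1.0, 0.0]
grip_width: 0.06
[0.52807571 0.32673792 0.18033434] [ 1.79970521e+02 -7.59875808e-03 -8.49657007e+01] [ 4.61351311e+01  2.37194487e+01  1.18491445e+01 -1.39498403e-02
 -7.81569053e+01 -4.10979675e+01] 0.05999152526585578
((0.5270493626594543, 0.32747310400009155), 0.013848616741597652) 468 0.044265967140435014
((0.5272766947746277, 0.3272963762283325), 0.018172085285186768) 1502 0.044265967140435014
```

View pics/w1.png

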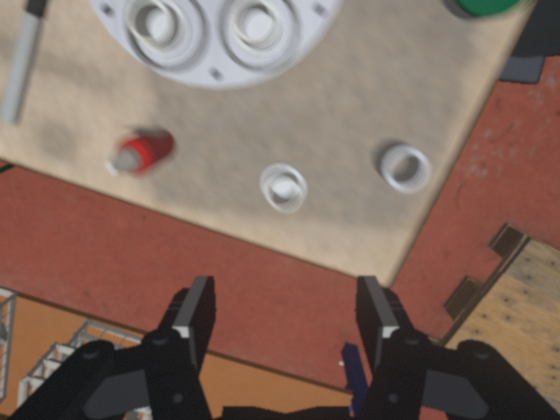

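The wrist view shows the cup at (284,187) and the tube well clear at (404,165). The cup position (0.527, 0.3274) agrees between the two views, so I'm descending.

```bash
python3 -m handwheel '[[[0,0,0],[-1,1,-50],65],[[0,0,0],[0,0,-50],65],[[0,0,0],[0,0,-40],65],[[0,0,0],[0,0,-19],65],[[0,0,0],[0,0,0],65]]'
python3 - <<'E'
from plant import env
from h import *
p,d=env.read_camera("wrist");cv2.imwrite("pics/w2.png",p[:,:,::-1])
p,d=env.read_camera("scene");cv2.imwrite("pics/s2.png",cv2.resize(p[150:300,150:350,::-1],None,fx=4,fy=4))
E
```

```text
time: 1.82
tool_pos: [0.525, 0.3277, 0.0203]
eef_rot: [179.8, -0.2, -85.0]
contact_force: [0.8, -0.6, 1.3]
grip_width: 0.0553
```

View pics/w2.png

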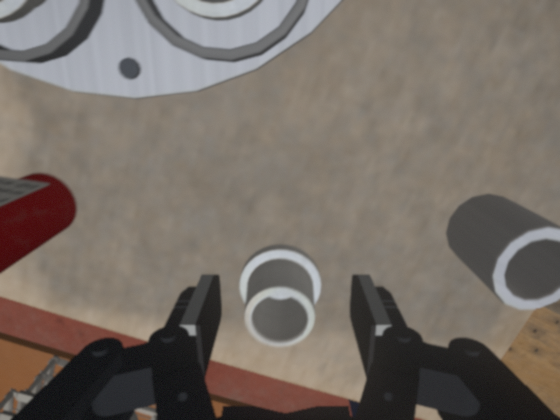

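View pics/s2.png

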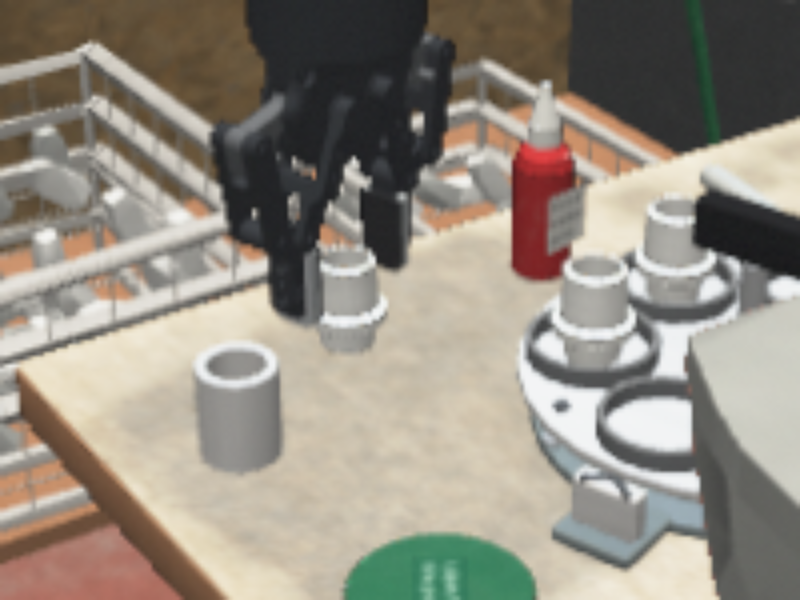

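The cup's rim at (280,316) lies between the pads (edges at 220 and 350). Closing now.

```bash
python3 -m handwheel '[[[0,0,0],[2,0,0],40],[[0,0,0],[0,0,0],0],[[0,0,0],[0,0,0],0],[[0,0,0],[0,0,0],0],[[0,0,0],[0,0,0],0]]'; python3 -m handwheel '[[[0,0,0],[0,0,20],0],[[0,0,0],[0,0,40],0],[[0,0,0],[0,0,40],0],[[0,0,0],[0,0,40],0],[[0,0,0],[0,0,0],0]]'
python3 - <<'E'
from plant import env
from h import *
s=env.sense();print(s["tool_pos"],s["eef_rot"])
p,d=env.read_camera("wrist");cv2.imwrite("pics/w3.png",p[:,:,::-1])
c=env.camera_params("wrist");X=cloud(d,c,s)
P=X[(np.hypot(X[...,0]-.527,X[...,1]-.327)<.03)&(X[...,2]>.1)&(X[...,2]<.20)];print(len(P),P[:,2].max() if len(P) else 0)
p,d=env.read_camera("scene");cv2.imwrite("pics/s3.png",cv2.resize(p[100:250,150:350,::-1],None,fx=4,fy=4))
E
```

```text
time: 2.55
tool_pos: [0.5289, 0.3293, 0.0241]
eef_rot: [-179.9, 0.1, -84.9]
contact_force: [-1.1, -0.0, 5.9]
grip_width: 0.0287
time: 3.18
tool_pos: [0.5299, 0.3299, 0.1668]
eef_rot: [-179.6, 0.3, -84.9]
contact_force: [0.0, -0.3, -1.3]
grip_width: 0.0287
[0.52991708 0.32993403 0.16678724] [-179.60096424    0.27164303  -84.92745497]
9269 0.19998046032827818
```

View pics/w3.png

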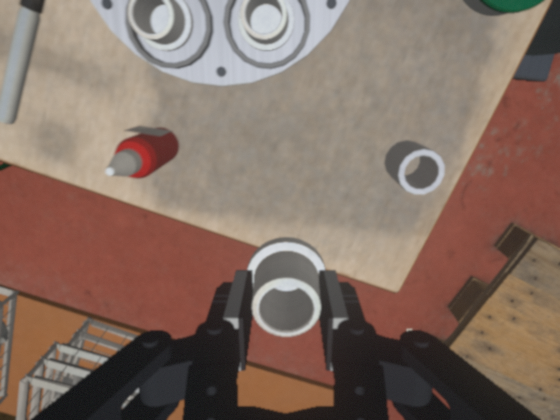

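View pics/s3.png

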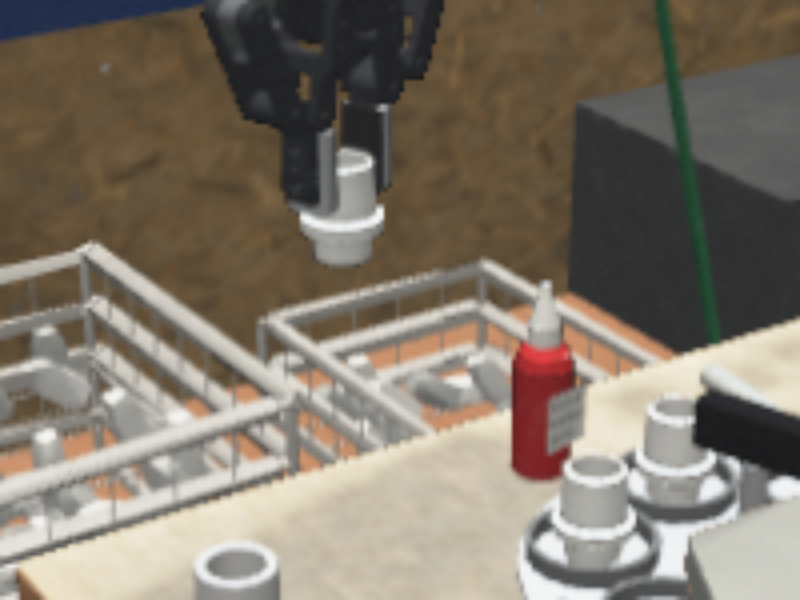

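The cup is held upright with its flange just below the tips, at (286,307) in the wrist view. Carrying it over to the pocket.

```bash
python3 -m handwheel '[[[0,0,0],[-1,-20,0],0],[[0,0,0],[-1,-35,0],0],[[0,0,0],[-1,-40,0],0],[[0,0,0],[-1,-40,0],0],[[0,0,0],[0,-30,0],0],[[0,0,0],[0,-15,-20],0],[[0,0,0],[0,0,-20],0],[[0,0,0],[0,0,0],0]]'
python3 - <<'E'
from plant import env
from h import *
s=env.sense();print(s["tool_pos"],s["eef_rot"])
p,d=env.read_camera("wrist");cv2.imwrite("pics/w4.png",p[:,:,::-1]);c=env.camera_params("wrist");pickle.dump((p,d,c,s),open("w4.pkl","wb"))
p,d=env.read_camera("top");cv2.imwrite("pics/t4.png",cv2.resize(p[130:280,230:430,::-1],None,fx=4,fy=4))
E
```

```text
time: 4.28
tool_pos: [0.5223, 0.1469, 0.12]
eef_rot: [179.7, -0.1, -85.0]
contact_force: [0.2, 0.3, -0.6]
grip_width: 0.0282
[0.52226517 0.14694823 0.12004966] [ 1.79709822e+02 -1.14565519e-01 -8.50017493e+01]
```

View pics/w4.png

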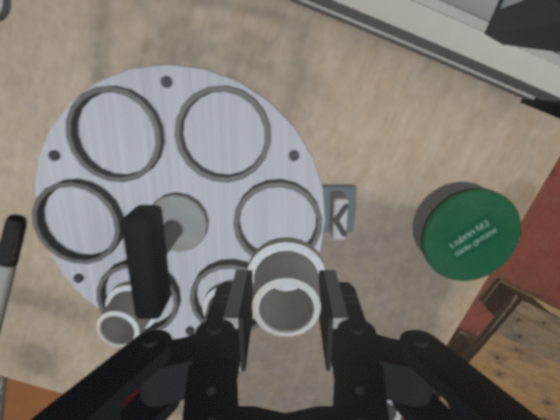

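View pics/t4.png

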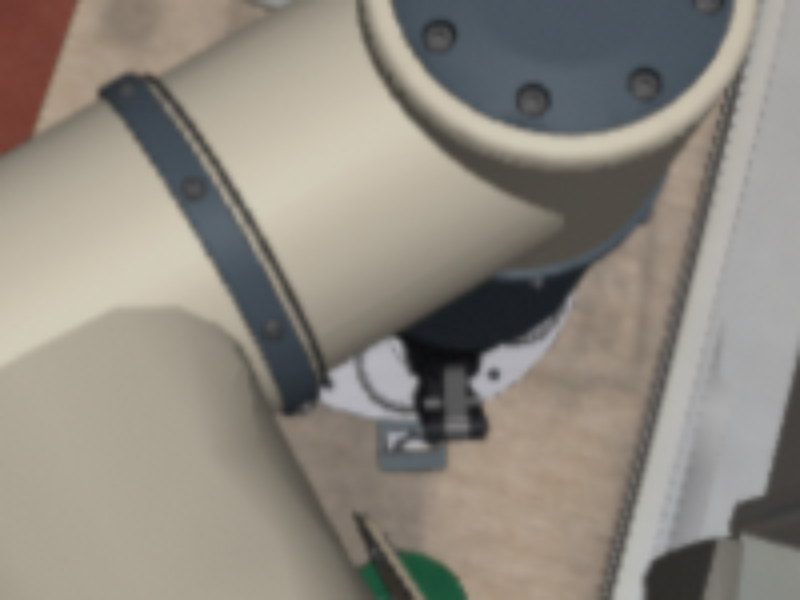

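The wrist view shows the target pocket's ring around (279,222), the pointer at (340,212) and the held cup at (286,305). I'm measuring the pocket from this view.

Run:
```python
from h import *
from scipy.optimize import least_squares
p,d,c,s=pickle.load(open("w4.pkl","rb"));X=cloud(d,c,s)
def ring(x,y):
    m=(np.hypot(X[...,0]-x,X[...,1]-y)<.033)&(X[...,2]>.034)&(X[...,2]<.044);P=X[m]
    f=least_squares(lambda q:np.hypot(P[:,0]-q[0],P[:,1]-q[1])-q[2],[x,y,.027],loss="soft_l1",f_scale=.001);return f.x.round(4),len(P),P[:,2].mean().round(4)
print(ring(.5257,.1485),ring(.562,.095),ring(.6275,.0985),ring(.656,.159))
# pocket visible outline
m=(X[...,2]>.085)&(X[...,2]<.11)&(np.hypot(X[...,0]-.592,X[...,1]-.154)<.05);P=X[m];print("grip",cv2.minAreaRect((P[:,:2]*1000).astype(np.float32)),P[:,2].max())
# held cup: flange / rim
m=(np.hypot(X[...,0]-.522,X[...,1]-.147)<.018)&(X[...,2]>.09);P=X[m];print(np.percentile(P[:,2],[1,50,99]),len(P))
print("rim px->", toplane([(287,305)],.120+.019,c,s), "flange",toplane([(287,275)],.115,c,s))
```

```text
(array([0.5265, 0.1489, 0.0268]), 1111, np.float64(0.0371)) (array([0.5638, 0.095 , 0.0269]), 1779, np.float64(0.0373)) (array([0.6292, 0.1003, 0.0268]), 1924, np.float64(0.037)) (array([0.6573, 0.1595, 0.0269]), 1690, np.float64(0.0369))
grip ((591.864013671875, 154.35675048828125), (14.028802871704102, 55.89159393310547), 5.275549411773682) 0.10359658242632477
[0.10792745 0.13588765 0.19655396] 8356
rim px-> [[0.52222304 0.14328304 0.139     ]] flange [[0.52198154 0.14338131 0.115     ]]
```

```bash
python3 -m handwheel '[[[0,0,0],[4,4,-25],0],[[0,0,0],[0,0,-25],0],[[0,0,0],[0,0,-10],0],[[0,0,0],[0,0,0],0]]';python3 -m handwheel '[[[0,0,0],[0,0,-3],0],[[0,0,0],[0,0,0],0]]'
python3 - <<'E'
from plant import env
from h import *
s=env.sense();print(s["tool_pos"],s["contact_force"])
p,d=env.read_camera("wrist");cv2.imwrite("pics/w5.png",p[:,:,::-1])
E
```

```text
time: 4.88
tool_pos: [0.5282, 0.1527, 0.0625]
eef_rot: [180.0, -0.0, -84.9]
contact_force: [-0.1, 0.3, -0.8]
grip_width: 0.0283
time: 5.12
tool_pos: [0.5285, 0.1529, 0.0599]
eef_rot: [-179.9, 0.0, -84.9]
contact_force: [0.2, -0.9, -1.3]
grip_width: 0.0285
[0.52849201 0.15290209 0.05994633] [ 0.15842857 -0.88865355 -1.30324416]
```

View pics/w5.png

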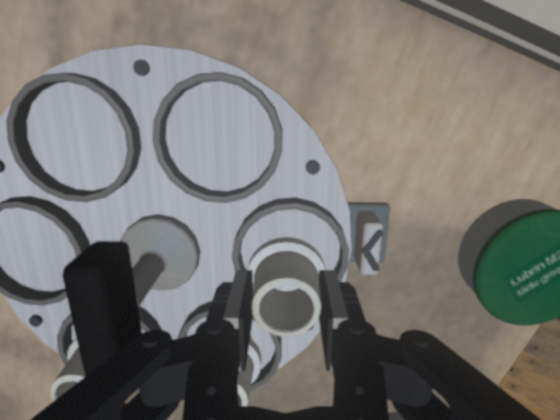

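```bash
for i in 1; do python3 -m handwheel '[[[0,0,0],[-2,-2,-4],0],[[0,0,0],[0,0,0],0]]'; done; python3 -m handwheel '[[[0,0,0],[0,0,-3],0],[[0,0,0],[0,0,0],0]]'
```

```text
time: 5.42
tool_pos: [0.5257, 0.1504, 0.055]
eef_rot: [180.0, -0.0, -84.9]
contact_force: [1.0, -0.5, -0.9]
grip_width: 0.0285
time: 5.68
tool_pos: [0.5262, 0.1507, 0.0522]
eef_rot: [180.0, -0.0, -84.9]
contact_force: [-0.1, 0.1, -0.5]
grip_width: 0.0285
```

```bash
python3 -m handwheel '[[[0,0,0],[0,0,-2],0],[[0,0,0],[0,0,0],0]]'; python3 -m handwheel '[[[0,0,0],[0,0,-1],0],[[0,0,0],[0,0,0],0]]'
python3 - <<'E'
from plant import env
from h import *
p,d=env.read_camera("scene");cv2.imwrite("pics/s6.png",cv2.resize(p[150:300,230:430,::-1],None,fx=4,fy=4))
E
```

```text
time: 5.92
tool_pos: [0.5263, 0.1506, 0.052]
eef_rot: [-179.9, -0.0, -84.9]
contact_force: [-5.2, -0.8, 11.7]
grip_width: 0.0282
time: 6.18
tool_pos: [0.5263, 0.1506, 0.0519]
eef_rot: [-179.9, -0.0, -84.9]
contact_force: [-8.0, -0.4, 17.9]
grip_width: 0.0285
```

View pics/s6.png

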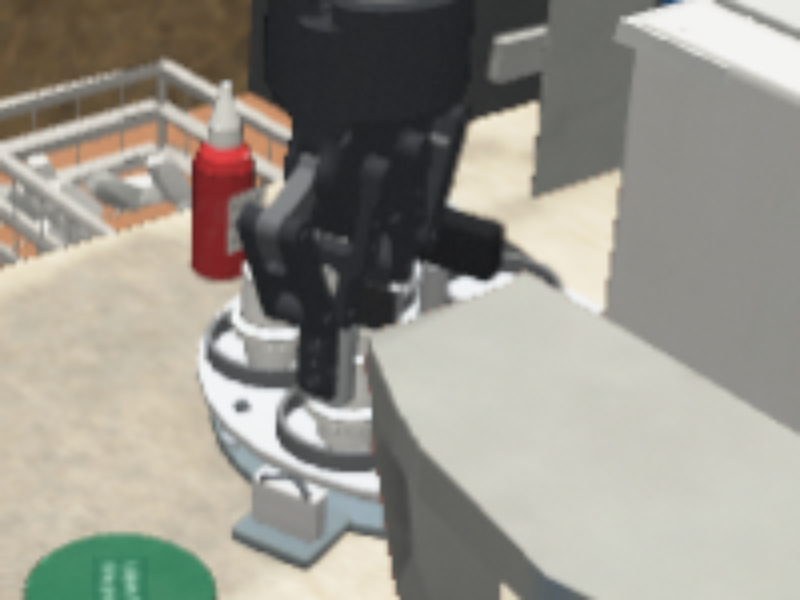

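The cup touched down at a TCP height of 52 mm, which is the expected floor (28 + 24). Relaxing the load and opening.

```bash
python3 -m handwheel '[[[0,0,0],[0,0,3],0],[[0,0,0],[0,0,0],42],[[0,0,0],[0,0,0],50],[[0,0,0],[0,0,0],50],[[0,0,0],[0,0,0],50]]';  python3 -m handwheel '[[[0,0,0],[0,0,15],50],[[0,0,0],[0,0,40],50],[[0,0,0],[0,0,40],50],[[0,0,0],[0,0,0],50]]'
python3 - <<'E'
from plant import env
from h import *
s=env.sense();print(s["tool_pos"],s["eef_rot"])
p,d=env.read_camera("wrist");cv2.imwrite("pics/w7.png",p[:,:,::-1]);c=env.camera_params("wrist");X=cloud(d,c,s)
m=(np.hypot(X[...,0]-.526,X[...,1]-.149)<.025)&(X[...,2]>.06)&(X[...,2]<.08);P=X[m];print("cup top",cv2.minEnclosingCircle(P[:,:2].astype(np.float32)),P[:,2].mean(),len(P))
m=(X[...,2]>.085)&(X[...,2]<.11)&(np.hypot(X[...,0]-.592,X[...,1]-.154)<.05);P=X[m];print("grip",cv2.minAreaRect((P[:,:2]*1000).astype(np.float32)),P[:,2].max())
E
```

```text
time: 6.85
tool_pos: [0.5261, 0.1506, 0.0521]
eef_rot: [180.0, -0.0, -84.9]
contact_force: [-0.3, -0.4, -0.6]
grip_width: 0.0429
time: 7.35
tool_pos: [0.5285, 0.1516, 0.1522]
eef_rot: [-179.5, 0.2, -84.9]
contact_force: [0.1, -0.0, -0.6]
grip_width: 0.0428
[0.52852922 0.15159839 0.15223044] [-1.79516538e+02  1.59136849e-01 -8.49110456e+01]
cup top ((0.5264441967010498, 0.14904266595840454), 0.014073112048208714) 0.06793523034497415 893
grip ((592.38720703125, 154.3477020263672), (14.9242582321167, 55.65221405029297), 4.892899990081787) 0.10358041634951476
```

View pics/w7.png

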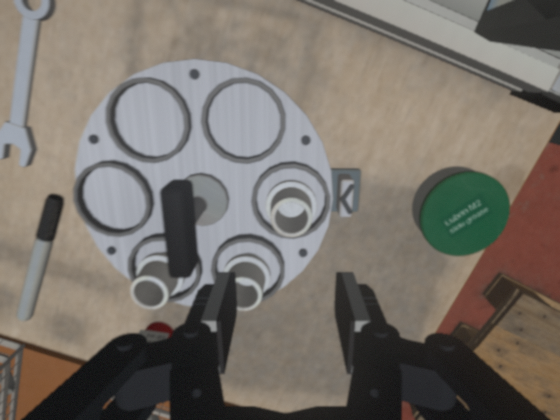

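The cup stands centred in its pocket, with its top at (0.5264, 0.149) and (293,207) in the view. The bar centre is (0.592, 0.1544) at 4.9°, so I'm moving over it.

```bash
python3 -m handwheel '[[[0,0,0],[20,0,0],50],[[0,0,0],[30,2,0],50],[[0,0,0],[14,1,0],50],[[0,0,0],[0,0,-20],50],[[0,0,0],[0,0,-20],50],[[0,0,0],[0,0,0],50]]'
python3 - <<'E'
from plant import env
from h import *
s=env.sense();print(s["tool_pos"],s["eef_rot"])
p,d=env.read_camera("wrist");cv2.imwrite("pics/w8.png",p[:,:,::-1])
E
```

```text
time: 8.15
tool_pos: [0.5886, 0.153, 0.1051]
eef_rot: [179.7, -0.1, -85.0]
contact_force: [0.2, -0.0, -0.2]
grip_width: 0.0429
[0.58858815 0.15300951 0.10511381] [ 1.79720301e+02 -8.95953370e-02 -8.49570630e+01]
```

View pics/w8.png

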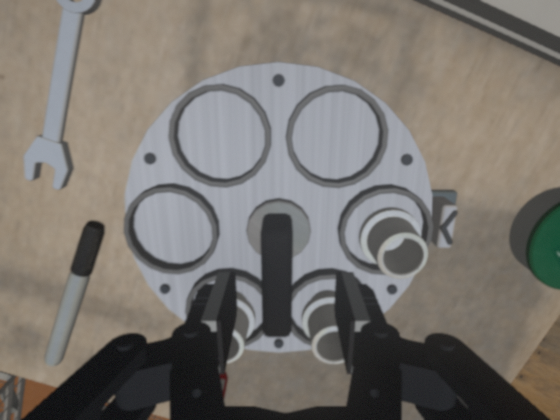

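The bar (277 px) sits about 3 mm left of the finger centre (286 px). I'm shifting +3 mm in x, then lowering and gripping.

```bash
python3 -m handwheel '[[[0,0,0],[3,1,-15],50],[[0,0,0],[0,0,-14],50],[[0,0,0],[0,0,0],50]]'; python3 -m handwheel '[[[0,0,0],[0,0,0],10],[[0,0,0],[0,0,0],0],[[0,0,0],[0,0,0],0],[[0,0,0],[0,0,0],0]]'
```

```text
time: 8.57
tool_pos: [0.592, 0.1542, 0.0765]
eef_rot: [179.8, -0.1, -84.9]
contact_force: [-0.1, -0.1, -0.1]
grip_width: 0.0428
time: 9.07
tool_pos: [0.5924, 0.1546, 0.079]
eef_rot: [179.9, 0.0, -84.9]
contact_force: [-5.5, 0.6, 5.2]
grip_width: 0.0127
```

```bash
python3 -m handwheel '[[[0,0,-2],[0,0,0],0],[[0,0,-3],[0,0,0],0],[[0,0,-4],[0,0,0],0],[[0,0,-4],[0,0,0],0],[[0,0,-4],[0,0,0],0],[[0,0,-4],[0,0,0],0],[[0,0,-4],[0,0,0],0],[[0,0,0],[0,0,0],0]]'
python3 - <<'E'
from plant import env
from h import *
s=env.sense();print(s["torque"],s["q"])
p,d=env.read_camera("wrist");cv2.imwrite("pics/w9.png",p[:,:,::-1])
p,d=env.read_camera("scene");cv2.imwrite("pics/s9.png",cv2.resize(p[150:300,230:430,::-1],None,fx=4,fy=4))
E
```

```text
time: 10.07
tool_pos: [0.5922, 0.1547, 0.0789]
eef_rot: [179.9, -0.0, -110.0]
contact_force: [-5.9, 1.2, 5.5]
grip_width: 0.0125
[0.04244626 2.10660505 0.0452842 ] [ 2.92279250e+01  2.63932280e+01  7.43367371e-01 -3.70279227e-02
 -6.44173012e+01 -4.91860686e+01]
```

View pics/w9.png

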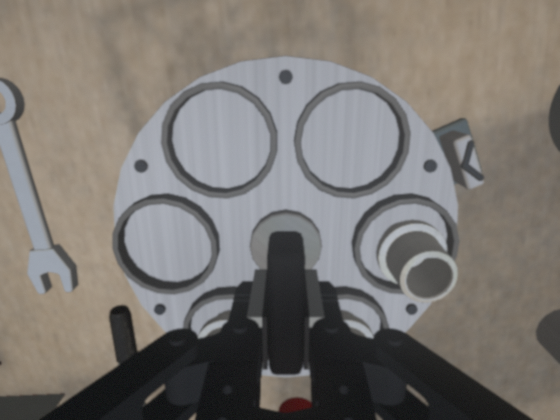

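The carousel has turned 25° with the grip and the loaded cup at (415,262) stands upright. Continuing the other 35°.

```bash
python3 -m handwheel '[[[0,0,-3],[0,0,0],0],[[0,0,-4],[0,0,0],0],[[0,0,-4],[0,0,0],0],[[0,0,-4],[0,0,0],0],[[0,0,-4],[0,0,0],0],[[0,0,-4],[0,0,0],0],[[0,0,-4],[0,0,0],0],[[0,0,-4],[0,0,0],0]]'; python3 -m handwheel '[[[0,0,-3],[0,0,0],0],[[0,0,-1],[0,0,0],0],[[0,0,0],[0,0,0],0],[[0,0,0],[0,0,0],0]]'
python3 - <<'E'
from plant import env
from h import *
s=env.sense();print(s["torque"],s["q"])
p,d=env.read_camera("wrist");cv2.imwrite("pics/w10.png",p[:,:,::-1])
E
```

```text
time: 11.18
tool_pos: [0.592, 0.1548, 0.0789]
eef_rot: [179.9, -0.1, -141.1]
contact_force: [-6.8, -0.2, 5.5]
grip_width: 0.0129
time: 11.68
tool_pos: [0.592, 0.1548, 0.0789]
eef_rot: [179.9, -0.1, -144.9]
contact_force: [-5.8, 0.2, 5.4]
grip_width: 0.0128
[ 0.22369863  2.30176294 -0.03772085] [ 2.92328525e+01  2.63861253e+01  7.41001722e-01 -5.88162874e-02
 -6.44269383e+01 -8.41448189e+01]
```

View pics/w10.png

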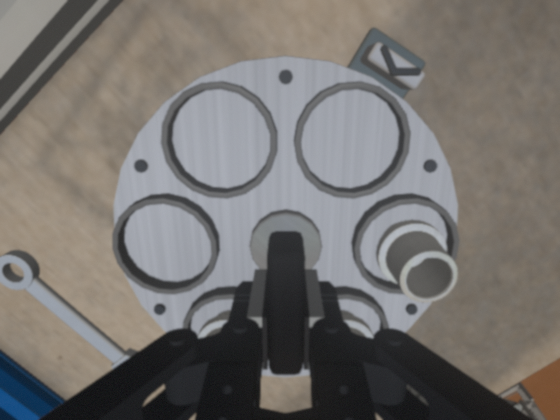

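The empty pocket at (352,138) is now next to the pointer at (388,62). Releasing and rising.

```bash
python3 -m handwheel '[[[0,0,0],[0,0,0],25],[[0,0,0],[0,0,0],45],[[0,0,0],[0,0,0],45],[[0,0,0],[0,0,15],45],[[0,0,0],[0,0,40],45],[[0,0,0],[0,0,40],45],[[0,0,0],[0,0,40],45],[[0,0,0],[0,0,0],45]]'
python3 - <<'E'
from plant import env
from h import *
s=env.sense();print(s["tool_pos"],s["contact_force"],s["q"])
p,d=env.read_camera("wrist");cv2.imwrite("pics/w11.png",p[:,:,::-1]);c=env.camera_params("wrist");X=cloud(d,c,s)
m=(X[...,2]>.085)&(X[...,2]<.11)&(np.hypot(X[...,0]-.592,X[...,1]-.154)<.05);P=X[m];print("grip",cv2.minAreaRect((P[:,:2]*1000).astype(np.float32)))
for i in range(6):
    t=np.radians(184.8-60*i);q=np.array([.592+.066*np.cos(t),.1545+.066*np.sin(t)])
    m=(np.hypot(X[...,0]-q[0],X[...,1]-q[1])<.032)&(X[...,2]>.058)&(X[...,2]<.08);P=X[m]
    print(i,q.round(3),len(P),cv2.minEnclosingCircle(P[:,:2].astype(np.float32)) if len(P)>20 else "empty")
E
```

```text
time: 12.72
tool_pos: [0.5952, 0.1551, 0.2188]
eef_rot: [-179.8, 0.5, -144.9]
contact_force: [0.0, -0.2, 0.4]
grip_width: 0.0382
[0.59524248 0.15513281 0.21880805] [ 0.02428189 -0.22840675  0.40546636] [ 29.20323716  21.90763629  14.64517615   0.09738999 -82.20308096
 -84.14556929]
grip ((591.7033081054688, 154.7124786376953), (55.463905334472656, 13.847381591796875), 34.96039962768555)
0 [0.526 0.149] 0 empty
1 [0.554 0.209] 610 ((0.5539035201072693, 0.20882204174995422), 0.013992305845022202)
2 [0.62  0.214] 611 ((0.6200286746025085, 0.214559406042099), 0.014272788539528847)
3 [0.658 0.16 ] 604 ((0.6579714417457581, 0.16032001376152039), 0.014322904869914055)
4 [0.63 0.1 ] 0 empty
5 [0.564 0.095] 0 empty
```

View pics/w11.png

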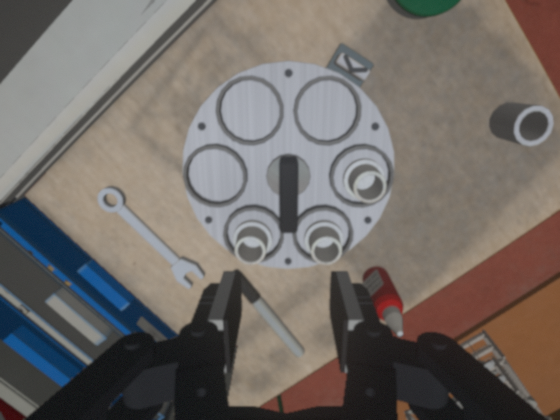

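The bar reads −55.0° (4.9° before), an exact 60° click clockwise. The three cups stand in the next three pockets at (365,182), (324,243) and (250,244), and the pocket at the pointer is empty. Handing in.

Run:
```python
from plant import env
print(env.job_done(), env.sense()["time"])
```

```text
the job is handed in; nothing more can be done
the job is handed in; nothing more can be done
```

The cup is set upright in the pocket that was at the pointer and let go. The carousel is turned one click clockwise by the bar grip, and I handed the job in at about 13 s of the 58 s allowed.

- **Carousel turn:** in the last wrist-camera check, after the gripper had opened and risen clear, the bar had gone from 4.9° to −55.0°, one 60° click.
- **Cups:** all three had their tops at standing height and within about 1 mm of where their pocket centres should be. The pocket now at the pointer is empty.
- **Forces:** the highest I saw in the readings was about 20 N, when the cup touched the pocket floor.
- **Disagreement:** the measured tool pose drifted 2–4 mm from the commanded one in places. I allowed for this at each step by working from the measured pose. No check failed.

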